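Load a stone-tool specimen cartridge into the analyser and clamp it home

TASK

Stand the specimen cartridge upright in the pocket of the analyser's cradle, setting it down gently so that the seat inside is not pushed down, and let go. Then close the hinged clamp over it and press on the clamp's bar, so that the clamp and not your fingers drives the cartridge down until it bottoms firmly on the hidden stop; press firmly but do not force it, or the specimen cracks. Leave it clamped, and do not disturb the jar, the stone core or the loupe.

Things in the scene. Friction and masses are not known exactly. Their poses are not given: they have to be found in the camera images.
- cartridge_center (a point): Centre of the loose grey plastic cartridge, an upright cassette 40 mm (x) by 30 mm (y) by 60 mm tall, about 120 g, a dark panel with a flint flake on the two faces across its x. It stands on the table, left or right of the analyser; the same turned half round. Grip it across its 30 mm width, with the fingertips no lower than 5 mm below this point, as the block needs the rest.
- cradle_mouth (a point): Centre of the pocket's mouth, in the flat top of a fixed aluminium block 50 mm high, 90 (x) by 70 mm (y). The pocket is 42.4 mm along x, 32.4 mm along y, with a lead-in 2 mm wide and 3 mm deep; the cartridge's x goes along this x, either way round. x points to the clamp's hinge. A seat plate lies 22 mm below the mouth: the cartridge set on it stands 38 mm above the block, its centre 8 mm above the mouth.
- cradle: The fixed analyser; origin on the table under the pocket's centre, x towards the hinge. Beyond the pocket stand two hinge cheeks, 95 mm high, 52 to 76 mm along x, 22 to 38 mm to either side, then the white analyser box, 85 mm high, 85 to 195 mm along x, 130 mm wide.
- seat (a joint): How far the seat plate in the pocket is pressed down, m; 0 at the start. It yields at 6 N (plus wall friction) and stays where it is left, with no spring. By hand it may be pushed down 6 mm at most. The rigid stop on which the cartridge bottoms lies 8 to 16 mm down, different each time; it cannot be seen or measured, only felt as a sharp rise in force.
- clamp (a joint): Angle of the clamp about its hinge, rad: 0 with the lever level over the pocket, growing as it opens up and back; it starts at 1.7 to 1.9, leaning back. The hinge is stiff (0.15 N m) and stays where it is left. The clamp meets a freshly placed cartridge at about 0.20 and has it home somewhere between -0.05 and 0.08.
- clamp_hinge (a point): Middle of the clamp's hinge axis, 85 mm above the table, 65 mm along the cradle's x from the pocket's centre. The axis lies along the cradle's y. With the lever level, the bar's middle is 8 mm above this height and 85 mm from the pocket's centre, on the side away from the hinge.
- clamp_bar (a point): Middle of the clamp's black cross bar, 14 mm thick, 70 mm long along the cradle's y, at the end of the steel lever (20 mm wide, 10 mm thick), 150 mm from the hinge. A nose under the lever, 65 mm from the hinge, presses the cartridge with some 2.3 times the push on the bar: 3 to 5 N on the bar drives it down, 11 N held for a moment shows it is on the stop, over 25 N cracks the specimen.
- jar_center (a point): Bystander: centre of an amber glass jar with a white cap, 52 mm across, 75 mm tall. It stands on the other side of the analyser from the cartridge.
- core_center (a point): Bystander: centre of a brown rounded flint core, 72 mm across, 58 mm tall.
- loupe_center (a point): Bystander: centre of a black stand loupe, 56 mm across, 42 mm tall.
Not all that is in view belongs to the job. What is shaped like the part that bears cartridge_center but orange is not meant.

How it is judged:
On the way, in this order (a step that is already met when the one before it is completed fails the run):
1. the cartridge stands upright in the pocket on the seat, released, the seat not pushed down more than 6 mm, the clamp still open (horizontal distance between cartridge_center and cradle_mouth below 0.005 m and z of cartridge_center in the frame of cradle_mouth below 0.0105 m and angle between cartridge_center's own z axis and vertical below 0.12 rad and value of joint seat below 0.006 m and value of joint clamp above 0.6 rad and contact force between the fingers and cartridge below 0.1 N), for 0.2 s.
2. the clamp's nose presses the cartridge onto the stop with at least 18 N for 0.2 s (contact force between clamp and cartridge above 18 N and value of joint seat above 0.007 m and angle between cartridge_center's own z axis and vertical below 0.12 rad), for 0.2 s.
At the end, for the whole second after the job is handed in: The cartridge stands upright (within 0.12 rad) in the pocket (within 5 mm of its axis), driven at least 7 mm down from where it first stood on the seat, at rest, with the clamp closed over it (below 0.12 rad) (horizontal distance between cartridge_center and cradle_mouth below 0.005 m and z of cartridge_center in the frame of cradle_mouth below 0.0015 m and angle between cartridge_center's own z axis and vertical below 0.12 rad and value of joint seat above 0.007 m and value of joint clamp below 0.12 rad and linear speed of cartridge below 0.02 m/s); the robot touches nothing.
It fails at once if the clamp's nose presses the cartridge with more than 60 N: the specimen cracks (contact force between clamp and cartridge above 60 N).
It fails at once if the fingers, not the clamp, drive the cartridge down (touching it with the seat more than 6 mm down) (value of joint seat above 0.006 m and contact force between the fingers and cartridge above 0.5 N).
It fails at once if the jar is moved by more than 25 mm (distance of jar_center from where it was at the start of the episode above 0.025 m).
It fails at once if the stone core is moved by more than 25 mm (distance of core_center from where it was at the start of the episode above 0.025 m).
It fails at once if the loupe is moved by more than 25 mm (distance of loupe_center from where it was at the start of the episode above 0.025 m).
It also fails if it takes over 72 s, if anything falls off the work surface, if the arm or the gripper's body presses on something with over 40 N, if the wrist force passes 120 N, or if a joint passes its speed limit or range.

ROBOT

A 6-joint arm with a two-finger parallel gripper is mounted at the origin on the work surface. World frame = base frame: x ahead of the robot, y to its left, z up, the work surface at z = 0. Lengths are in m, angles in rad, forces in N, time in s.
With the tool pointing down it reaches from about 0.35 to 0.85 m from the base axis. Payload 8.1 kg.
Tool frame: the origin (TCP) lies at the very end of the fingers, on their centre line; the grasp point (between the pads) lies 19 mm behind it; z points along the fingers, y is the direction in which the jaws open and shut (so a half turn about z gives the same grasp; the last joint's range is limited). The gripper opens to 93 mm and grips with 3 to 60 N. Pads are 15 mm wide; open, the fingers measure 128 mm over their backs; the gripper's body (75 mm by 188 mm) begins 65 mm behind the grasp point.
Start: joints at [-1.225, 0.13, 1.488, -0, 1.523, -0.085], TCP at [0.251, -0.545, 0.197] pointing down, gripper open.
Joint ranges: [-2.96, 2.96], [-0.89, 2.26], [0.02, 2.5], [-1.34, 4.48], [0, 2.73], [-2.66, 2.66]. Speed limits (rad/s): [2.39, 2.39, 2.79, 3.14, 3.14, 3.14].

INTERFACE

Orientations are given as a rotation vector (axis times angle).
In Python, from plant import robot gives the robot as it stands.
- The arm moves only by the shell command python3 -m inch 'ROWS' [FORCE]. ROWS is JSON, a list that holds one entry, the list of rows, each a list of 7 numbers: the shift along the tool's x, y, z in cm, then the turn, a rotation vector about the tool's x, y, z in degrees, then the gripper command: -1 is fully open, 1 is shut, values between are in proportion. A call has 1 to 5 rows; each row shifts and turns the commanded pose from where the row before left it, along the tool's axes as they then stand; what a row does not reach is not made up. A row lasts 1/10 s, in which the tool goes at most 50 mm and 8.59 degrees, less where a joint would pass 70% of its speed; a pose out of reach is approached as far as the arm can. A call with a gripper value outside its range is refused whole. The fingers move at their own pace and stop on an object; FORCE is the grip in N (left out, the last holds). Time passes only in rows, so rows that do not move let the fingers close. It gives the time, the measured TCP pose, the force and the opening at its end, in the units of the state.
- robot.read_state(): the state, without advancing time (a new reading comes with each control period).
- robot.read_camera(name): name is "scene" or "top" or "wrist"; returns a dict with "image" (420x560x3 uint8, blue, green, red), "K" (3x3 intrinsics, pixels), "distortion" ([k1, k2, p1, p2, k3] as OpenCV has them; the pictures are not rectified), "R" (3x3) and "t" (3): a world point X has camera coordinates R X + t; the wrist camera has in their place "tool_from_camera" (4x4, takes a point from camera to tool coordinates, whose origin is the TCP and whose axes are the flange's). Camera axes: x right, y down, z forward; pixel columns grow to the right and rows downward; lengths in m; the calibration is good to about 2 mm. A picture is of the moment at which its call begins: read the wrist's pose just before it. There is no depth.
- robot.close_job(): hands the job in, once; it reports no verdict.
The state is a dict: "t": time; "q": joint angles; "dq": joint speeds; "joint_torque": joint torques, N m; "tool_pos": TCP position; "orientation": TCP orientation; "force": force on the tool from outside, world axes, zero at the start; "wrist_torque": the same for the moment, N m; "opening": finger opening in m.
Only numpy, scipy, OpenCV 4.12 (cv2) and the standard library are available. Lean on these libraries where they do the work, as an engineer would, in place of code of your own. Each camera call takes 0.05 s, during which the arm holds its last target. There are 200 camera calls.

## Working session

There is one attempt and no reset: what is moved stays moved. The work goes in short steps, Python scripts to look and compute and a shell command to move; the robot and the scene stay as the last step left them, time stands still between calls to the robot, and variables do not carry over. Pictures are saved under pics/ and viewed, about 8 in all and at most 12, crops included, and the job is handed in when it is done.

```bash
ls; mkdir -p pics
python3 - <<'E'
from plant import robot
import cv2,numpy as np
s=robot.read_state();print({k:np.round(v,3).tolist() for k,v in s.items()})
ims=[]
for n in("scene","top"):
    c=robot.read_camera(n);cv2.imwrite(f"pics/{n}0.png",c["image"]);ims.append(c["image"])
    print(n,c["K"],c["distortion"],c["R"],c["t"])
E
```

```text
pics
{'t': 0.0, 'q': [-1.225, 0.131, 1.489, -0.0, 1.523, -0.085], 'dq': [-0.0, -0.001, -0.0, -0.0, 0.0, 0.001], 'joint_torque': [0.0, -55.985, -49.175, 0.077, 0.036, -0.0], 'tool_pos': [0.25, -0.545, 0.196], 'orientation': [-3.067, -0.671, 0.0], 'force': [-0.011, 0.546, 0.644], 'wrist_torque': [-0.035, -0.023, 0.022], 'opening': 0.093}
scene [[393.81281196   0.         278.0454528 ]
 [  0.         393.81281196 208.85044997]
 [  0.           0.           1.        ]] [-0.06505838  0.          0.          0.          0.        ] [[-0.76987627  0.63819096  0.00168154]
 [ 0.51530659  0.62318584 -0.58830139]
 [-0.37649655 -0.45205277 -0.80864   ]] [ 0.45683726 -0.2663273   1.11752746]
top [[398.82223222   0.         272.79116317]
 [  0.         398.82223222 210.22530348]
 [  0.           0.           1.        ]] [0.03130775 0.         0.         0.         0.        ] [[-0.01828204 -0.99959764  0.02168693]
 [-0.99387886  0.01580526 -0.10933899]
 [ 0.10895223 -0.02355312 -0.99376791]] [-1.31062441e-04  6.03460064e-01  8.40416639e-01]
```

View pics/top0.png

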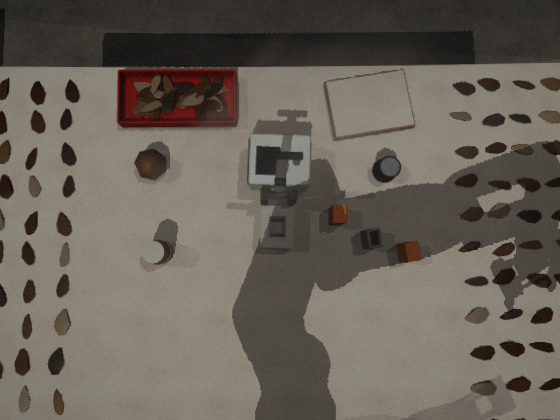

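View pics/scene0.png

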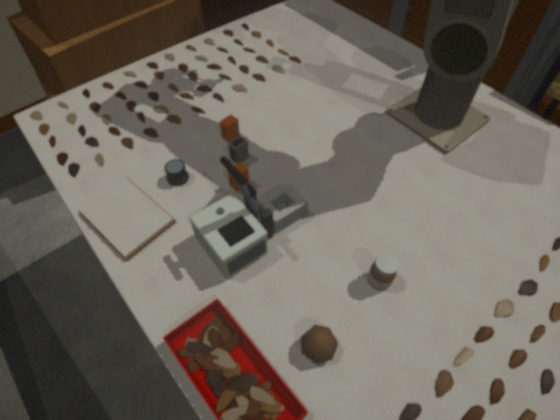

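Top view: the grey cartridge is at about (373,239). Its look-alikes are the orange ones at (338,214) and (408,251), and the dark loupe at (387,168) is also near. The cradle pocket is at (277,228), the analyser box at (280,160), the jar at (157,252) and the core at (150,163). By the description I choose the grey one and check it in a close crop.

Run:
```python
import cv2
im=cv2.imread("pics/top0.png")[110:280,230:430]
im=cv2.convertScaleAbs(cv2.resize(im,(800,680)[:2],interpolation=cv2.INTER_CUBIC),alpha=2.2)
cv2.imwrite("pics/crop1.png",im[80:680])
```

```text
(no output)
```

View pics/crop1.png

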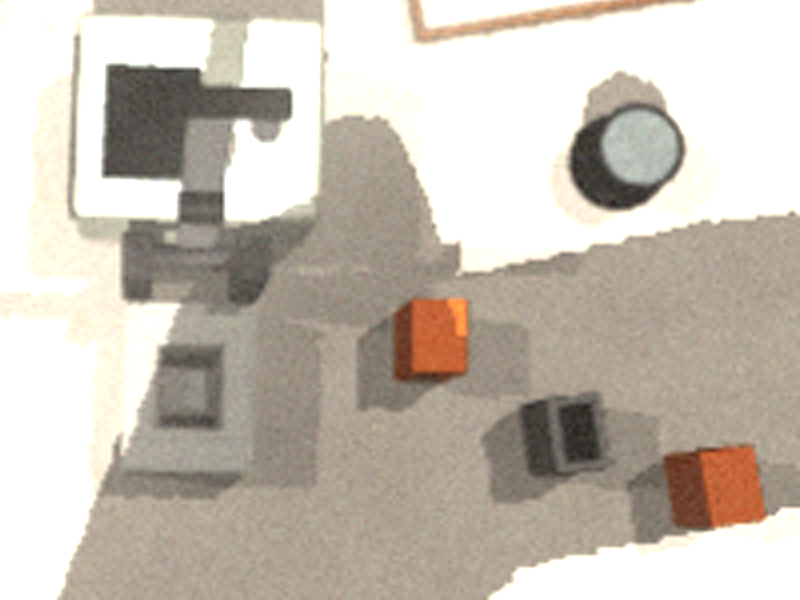

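```bash
cat > h.py <<'E'
from plant import robot
import cv2,numpy as np
from scipy.spatial.transform import Rotation as Ro
def pose():
    s=robot.read_state();T=np.eye(4);T[:3,:3]=Ro.from_rotvec(s["orientation"]).as_matrix();T[:3,3]=s["tool_pos"];return T,s
def cast(c,uv,z,T=None):
    "rays of pixels uv onto the plane at height z"
    p=cv2.undistortPoints(np.array(uv,float).reshape(-1,1,2),c["K"],np.array(c["distortion"]))[:,0]
    d=np.c_[p,np.ones(len(p))]
    if T is None: R=np.array(c["R"]).T;o=-R@np.array(c["t"])
    else: M=T@np.array(c["tool_from_camera"]);R=M[:3,:3];o=M[:3,3]
    d=d@R.T
    return o+d*((z-o[2])/d[:,2])[:,None]
def wrist(name):
    T,s=pose();c=robot.read_camera("wrist");cv2.imwrite(f"pics/{name}.png",c["image"])
    np.savez(f"pics/{name}.npz",T=T,**{k:np.array(v) for k,v in c.items()});return c,T
def load(name):
    d=np.load(f"pics/{name}.npz");return d,d["T"]
def tomove(p,yaw=None):
    "shift in tool axes (cm) to world point p, and turn about tool z to world yaw of tool y (mod 180)"
    T,s=pose();print("shift cm",np.round(100*T[:3,:3].T@(np.array(p)-T[:3,3]),2))
    if yaw is not None:
        y=np.degrees(np.arctan2(T[1,1],T[0,1]));d=(np.degrees(yaw)-y+90)%180-90
        print("turn about tool z deg",round(-d,2),"q6",s["q"][5])
E
python3 - <<'E'
from h import *
c=robot.read_camera("top")
f=lambda L:[(230+u/4,130+v/4) for u,v in L]
P=cast(c,f([(579,433),(553,397),(601,393),(607,468),(562,475)]),.06);print("cart",P.round(3))
P=cast(c,f([(190,386),(122,472),(250,472)]),.05);print("mouth",P.round(3))
P=cast(c,f([(78,18),(72,215),(325,22),(321,217)]),.085);print("box",P.round(3))
P=cast(c,f([(240,103)]),.23);print("bar",P.round(3))
w,T=wrist("w0");print(w["K"],w["tool_from_camera"],w["distortion"])
tomove([P[0][0],P[0][1],.2],0)
tomove(cast(c,f([(579,433)]),.06)[0]+[0,0,.2],np.pi/2)
E
```

```text
cart [[ 0.537 -0.224  0.06 ]
 [ 0.557 -0.211  0.06 ]
 [ 0.558 -0.237  0.06 ]
 [ 0.519 -0.238  0.06 ]
 [ 0.516 -0.214  0.06 ]]
mouth [[ 0.566 -0.019  0.05 ]
 [ 0.521  0.018  0.05 ]
 [ 0.52  -0.05   0.05 ]]
box [[ 0.758  0.037  0.085]
 [ 0.654  0.041  0.085]
 [ 0.755 -0.093  0.085]
 [ 0.651 -0.088  0.085]]
bar [[ 0.676 -0.037  0.23 ]]
[[344.18656926   0.         277.54238832]
 [  0.         344.18656926 208.53437017]
 [  0.           0.           1.        ]] [[-9.36357913e-04 -9.69635090e-01 -2.44554524e-01  6.75859116e-02]
 [ 9.99998887e-01 -6.23835080e-04 -1.35538072e-03  4.79684092e-04]
 [ 1.16166302e-03 -2.44555521e-01  9.69634595e-01 -1.87580382e-01]
 [ 0.00000000e+00  0.00000000e+00  0.00000000e+00  1.00000000e+00]] [-0.0358041  0.         0.         0.         0.       ]
shift cm [ 59.83 -28.38  -0.32]
turn about tool z deg -65.32 q6 -0.08540431161024328
shift cm [ 39.47 -17.16  -6.34]
turn about tool z deg 24.68 q6 -0.08540431161024328
```

The crop confirms it: the grey cassette is at crop (579,433), between the orange boxes at (430,340) and (715,487). The cradle mouth is at crop (190,386), and the clamp's black bar at (240,103) leans back over the box. I'll approach with the camera on the robot's side, away from the clamp.

```bash
python3 -m inch '[[[3.95,-1.72,0,0,0,0,-1],[3.95,-1.72,0,0,0,0,-1],[3.95,-1.72,0,0,0,0,-1],[3.95,-1.72,0,0,0,0,-1],[3.95,-1.72,0,0,0,0,-1]]]'
python3 -m inch '[[[3.95,-1.72,0,0,0,0,-1],[3.95,-1.72,0,0,0,0,-1],[3.95,-1.72,0,0,0,0,-1],[3.95,-1.72,0,0,0,0,-1],[3.95,-1.72,0,0,0,0,-1]]]'
python3 -m inch '[[[0,0,0,0,0,-8.5,-1],[0,0,0,0,0,-8.5,-1],[0,0,0,0,0,-8.5,-1],[0,0,0,0,0,-8.5,-1],[0,0,0,0,0,-8.5,-1]]]'
python3 -m inch '[[[0,0,0,0,0,-8.5,-1],[0,0,0,0,0,-8.5,-1],[0,0,0,0,0,-8.5,-1],[0,0,0,0,0,-8.5,-1],[0,0,0,0,0,-8.5,-1]]]'
python3 -m inch '[[[0,0,0,0,0,-8.5,-1],[0,0,0,0,0,-8.5,-1],[0,0,0,0,0,-8.5,-1],[0,0,0,0,0,-8.5,-1],[0,0,0,0,0,-8.5,-1]]]'
python3 -m inch '[[[0,0,0,0,0,-8.5,-1],[0,0,0,0,0,-8.5,-1],[0,0,0,0,0,-8.5,-1],[0,0,0,0,0,0,-1],[0,0,0,0,0,0,-1]]]'
python3 - <<'E'
from h import *
c,T=wrist("w1")
tomove([.537,-.224,.2],np.pi/2)
E
```

```text
t: 0.7
tool_pos: [0.3949, -0.3831, 0.1969]
orientation: [-3.069, -0.671, -0.0]
force: [-0.2, 0.1, -0.6]
opening: 0.093
t: 1.2
tool_pos: [0.5385, -0.2224, 0.1969]
orientation: [-3.069, -0.671, 0.0]
force: [0.8, -0.2, 0.2]
opening: 0.0932
t: 1.7
tool_pos: [0.5375, -0.2237, 0.1967]
orientation: [-2.611, -1.746, 0.0]
force: [-0.3, 0.3, -1.2]
opening: 0.0931
t: 2.2
tool_pos: [0.5375, -0.2239, 0.1968]
orientation: [-1.801, -2.574, 0.0]
force: [0.5, -1.1, 0.0]
opening: 0.0928
t: 2.7
tool_pos: [0.5375, -0.2239, 0.1967]
orientation: [-0.746, -3.051, -0.0]
force: [-0.3, -0.1, -0.3]
opening: 0.0929
t: 3.2
tool_pos: [0.5375, -0.2239, 0.1969]
orientation: [-0.071, -3.14, -0.0]
force: [-0.3, -0.3, -0.3]
opening: 0.0927
shift cm [ 0.06 -0.01 -0.31]
turn about tool z deg -2.56 q6 -2.0087166075221106
```

View pics/w1.png

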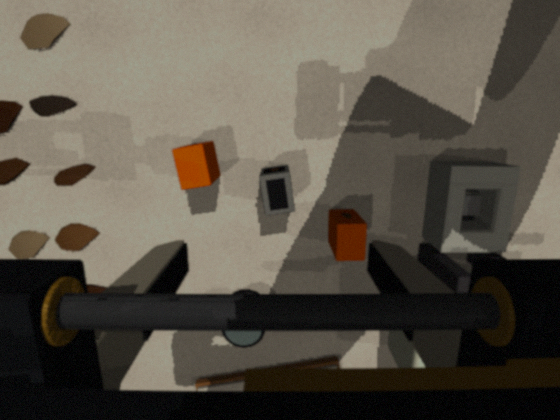

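The wrist view shows the cartridge top at about (277,192), slightly turned, with orange boxes at (196,165) and (347,233). The cradle mouth is at (482,212).

Run:
```python
from h import *
c,T=load("w1");im=c["image"]
roi=im[150:230,245:312].astype(int);print(im[192,265],im[195,291],im[172,275],im[192,278],im[220,255],im[190,300])
m=((roi[...,2]-roi[...,0]<6)).astype(np.uint8)*255
m=cv2.morphologyEx(m,cv2.MORPH_OPEN,np.ones((2,2)))
for g in (0,1):
    k=m if g==0 else ((m>0)&(roi.max(2)>75)).astype(np.uint8)*255
    cs=max(cv2.findContours(k,cv2.RETR_EXTERNAL,cv2.CHAIN_APPROX_NONE)[0],key=cv2.contourArea)
    b=cv2.boxPoints(cv2.minAreaRect(cs))+[245,150];P=cast(c,b,.06,T)
    print(b.round(1).tolist(),P[:,:2].round(4).tolist(),P.mean(0).round(4),np.linalg.norm(np.diff(P,axis=0),axis=1).round(4))
    e=[P[1]-P[0],P[2]-P[1]];e=max(e,key=np.linalg.norm);print("yaw long",np.degrees(np.arctan2(e[1],e[0]))%180)
a=cv2.resize(im[150:250,240:310],None,fx=5,fy=5,interpolation=cv2.INTER_CUBIC)
b=cv2.resize(im[150:250,420:530],None,fx=4.0,fy=5,interpolation=cv2.INTER_CUBIC)
cv2.imwrite("pics/crop2.png",cv2.convertScaleAbs(np.hstack([a,b]),alpha=1.8))
```

```text
[76 86 87] [74 84 84] [32 34 35] [14 11 13] [131 148 159] [107 118 126]
[[265.9, 181.2], [284.8, 178.3], [289.4, 208.1], [270.5, 211.0]] [[0.5248, -0.2344], [0.5229, -0.2163], [0.5524, -0.213], [0.5544, -0.2315]] [ 0.5386 -0.2238  0.06  ] [0.0182 0.0296 0.0186]
yaw long 6.318789926347556
[[288.0, 200.0], [288.0, 200.0], [288.0, 199.0], [288.0, 199.0]] [[0.5442, -0.2141], [0.5442, -0.2141], [0.5432, -0.2141], [0.5432, -0.2141]] [ 0.5437 -0.2141  0.06  ] [0.    0.001 0.   ]
yaw long 177.79139567794644
```

View pics/crop2.png

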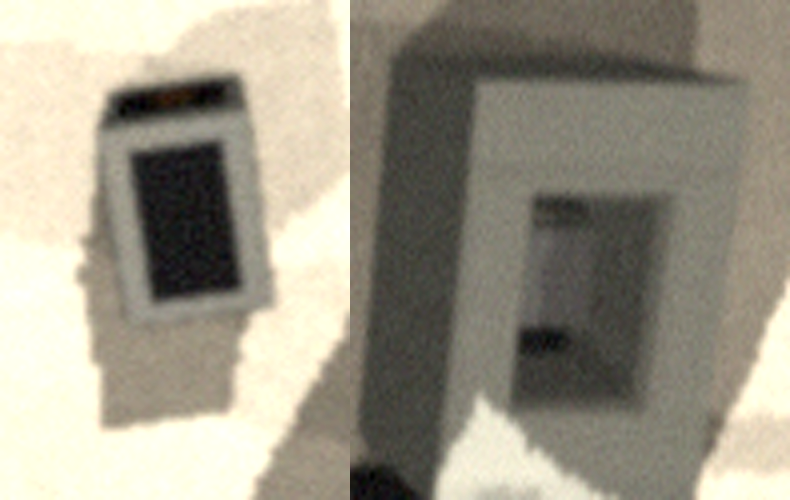

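Run:
```python
from h import *
c,T=load("w1")
def q(b,z):
    P=cast(c,b,z,T);print(P[:,:2].round(4).tolist(),P.mean(0).round(4),np.linalg.norm(np.diff(P[[0,1,2,3,0]],axis=0),axis=1).round(4))
    for i,j in((0,3),(1,2)): d=P[j]-P[i];print(np.degrees(np.arctan2(d[1],d[0])))
    for i,j in((0,1),(3,2)): d=P[j]-P[i];print(np.degrees(np.arctan2(-d[0],d[1])))
    return P.mean(0)
p=q([(260.6,175.6),(289.4,172.4),(294,210),(266,213.6)],.06)
q([(465,189),(502.5,188.4),(493.75,231.6),(460.5,231)],.05)
tomove([p[0],p[1],.027],np.radians(96.3))
```

```text
[[0.5193, -0.2392], [0.5175, -0.2117], [0.5545, -0.2086], [0.5568, -0.2361]] [ 0.537  -0.2239  0.06  ] [0.0275 0.0371 0.0275 0.0377]
4.719486174514526
4.777040397624035
3.7293386295706363
4.9146423800876695
[[0.5434, -0.0365], [0.5444, 0.0021], [0.5899, -0.0019], [0.5874, -0.0372]] [ 0.5663 -0.0184  0.05  ] [0.0386 0.0456 0.0354 0.0441]
-1.0224261371293972
-5.034255253495117
-1.5953924973569193
-3.8929616776030134
shift cm [ 5.000e-02 -1.000e-02  1.699e+01]
turn about tool z deg -8.86 q6 -2.0087166075221106
```

```bash
python3 -m inch '[[[0.05,0,0,0,0,-7.5,-0.3],[0,0,4,0,0,0,-0.3],[0,0,4,0,0,0,-0.3],[0,0,0,0,0,0,-0.3],[0,0,0,0,0,0,-0.3]]]'
python3 - <<'E'
from h import *
c,T=wrist("w2");tomove([.537,-.224,.027],np.radians(95));cv2.imwrite("pics/w2b.png",cv2.convertScaleAbs(c["image"],alpha=1.5))
E
```

```text
t: 3.75
tool_pos: [0.5366, -0.2236, 0.117]
orientation: [0.139, -3.137, -0.002]
force: [-0.1, 0.3, 0.2]
opening: 0.0616
shift cm [0.09 0.04 9.18]
turn about tool z deg 0.11 q6 -2.1429649312525627
```

View pics/w2b.png

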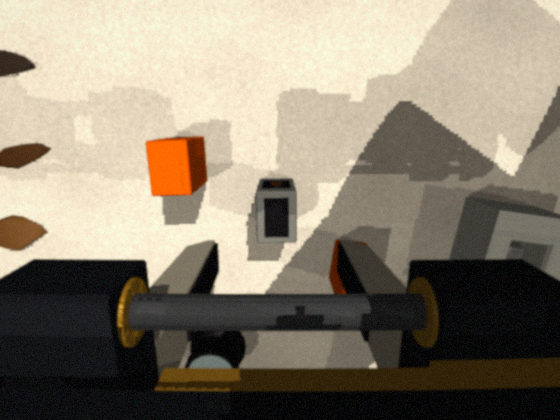

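Run:
```python
from h import *
c,T=load("w2")
P=cast(c,[(258,190),(295,190),(297,242),(257,242)],.06,T);print(P.round(4),P.mean(0));tomove([*P.mean(0)[:2],.027])
```

```text
[[ 0.5184 -0.2395  0.06  ]
 [ 0.5161 -0.2128  0.06  ]
 [ 0.5555 -0.2074  0.06  ]
 [ 0.5581 -0.2373  0.06  ]] [ 0.53702106 -0.22425614  0.06      ]
shift cm [0.09 0.01 9.18]
```

```bash
python3 -m inch '[[[0,0,3,0,0,0,-0.3],[0,0,3,0,0,0,-0.3],[0,0,3,0,0,0,-0.3],[0,0,0,0,0,0,-0.3]]]'; python3 -m inch '[[[0,0,0,0,0,0,1],[0,0,0,0,0,0,1],[0,0,0,0,0,0,1],[0,0,0,0,0,0,1],[0,0,0,0,0,0,1]]]' 20;  python3 -m inch '[[[0,0,0,0,0,0,1],[0,0,0,0,0,0,1],[0,0,0,0,0,0,1]]]' 20
```

```text
t: 4.2
tool_pos: [0.5358, -0.2232, 0.0254]
orientation: [0.141, -3.135, -0.003]
force: [-1.4, -0.7, 0.4]
opening: 0.0602
t: 4.7
tool_pos: [0.5381, -0.2244, 0.0285]
orientation: [-0.142, 3.136, -0.002]
force: [-0.6, -0.9, 6.8]
opening: 0.0293
t: 5.0
tool_pos: [0.5381, -0.2244, 0.0285]
orientation: [-0.142, 3.137, -0.002]
force: [-1.0, -0.0, 6.1]
opening: 0.0297
```

```bash
python3 -m inch '[[[0,0,-2,0,0,0,1],[0,0,-4,0,0,0,1],[0,0,-4,0,0,0,1],[0,0,-3,0,0,0,1],[0,0,0,0,0,6.5,1]]]'
python3 - <<'E'
from h import *
tomove([.5663,-.0184,.16],np.radians(88.5));print(pose()[1]["opening"])
E
```

```text
t: 5.5
tool_pos: [0.5401, -0.2254, 0.1633]
orientation: [0.037, 3.133, -0.006]
force: [0.9, -0.0, -1.7]
opening: 0.0301
shift cm [-2.13 20.76  0.26]
turn about tool z deg 0.15 q6 -2.0302554070644026
0.03006622486958833
```

```bash
python3 -m inch '[[[-0.3,4,0,0,0,0,1],[-0.3,4,0,0,0,0,1],[-0.3,4,0,0,0,0,1],[0,1,0,0,0,0,1],[0,0,0,0,0,0,1]]]'
python3 - <<'E'
from h import *
c,T=wrist("w3");cv2.imwrite("pics/w3b.png",cv2.convertScaleAbs(cv2.resize(c["image"][100:310,190:470],None,fx=2.85,fy=2.85,interpolation=cv2.INTER_CUBIC),alpha=1.8));print(T.round(4))
E
```

```text
t: 6.0
tool_pos: [0.549, -0.0927, 0.1569]
orientation: [-0.032, -3.141, -0.0]
force: [-0.2, 0.1, -1.2]
opening: 0.0297
[[-9.998e-01  2.030e-02 -5.000e-04  5.490e-01]
 [ 2.030e-02  9.998e-01  1.000e-04 -9.270e-02]
 [ 5.000e-04  1.000e-04 -1.000e+00  1.569e-01]
 [ 0.000e+00  0.000e+00  0.000e+00  1.000e+00]]
```

View pics/w3b.png

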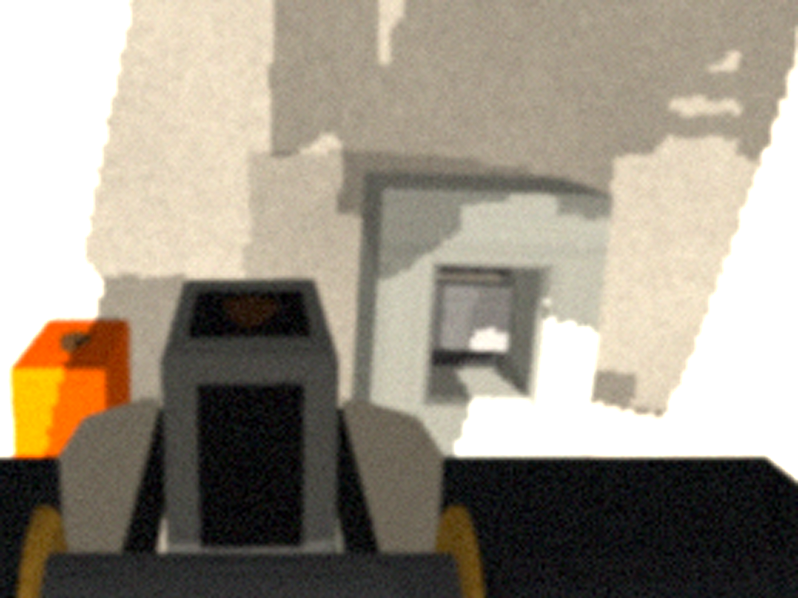

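The cartridge is held straight between the pads: top front edge at crop (163,362)–(335,358), bottom front edge at (183,283)–(320,283). The mouth's outer corners are at about (435,265), (550,265), (530,402) and (425,402).

Run:
```python
from h import *
c,T=load("w3");f=lambda L:[(190+u/2.85,100+v/2.85) for u,v in L]
M=cast(c,f([(435,265),(550,265),(530,402),(425,402)]),.05,T);print("mouth",M.round(4).tolist(),M.mean(0))
B=cast(c,f([(380,188),(366,440),(610,200),(600,360)]),.05,T);print("block edges",B.round(4).tolist())
for P in(M[[0,3]],M[[1,2]],B[:2],B[2:]): d=P[1]-P[0];print("yaw",np.degrees(np.arctan2(d[1],d[0])))
d=M[1]-M[0];print(np.degrees(np.arctan2(-d[0],d[1])))
Ti=np.linalg.inv(T)
for L,z in(([(163,362),(335,358),(165,548),(338,548)],.1569+.0315),([(183,283),(320,283)],.1569-.0285)):
    P=cast(c,f(L),z,T);print("cart tool mm",((np.c_[P,np.ones(len(P))]@Ti.T)[:,:2]*1000).round(1).tolist())
tomove([.5663,-.0184,.10])
```

```text
mouth [[0.5433, -0.0357, 0.05], [0.544, -0.0002, 0.05], [0.5885, -0.0042, 0.05], [0.5877, -0.0378, 0.05]] [ 0.56588284 -0.01947408  0.05      ]
block edges [[0.5193, -0.0529, 0.05], [0.6002, -0.0564, 0.05], [0.5243, 0.017, 0.05], [0.575, 0.0173, 0.05]]
yaw -2.635649651940376
yaw -5.098631693859428
yaw -2.519318356199454
yaw 0.3478047715397505
-1.187804101719832
cart tool mm [[19.0, -14.7], [19.7, 13.9], [-15.1, -15.2], [-15.2, 15.2]]
cart tool mm [[18.9, -15.2], [18.9, 15.7]]
shift cm [-1.57  7.6   5.69]
```

```bash
python3 -m inch '[[[-0.72,3.7,0,0,0,0,1],[-0.72,3.7,0,0,0,0.7,1],[0,0,3,0,0,0,1],[0,0,3,0,0,0,1],[0,0,0,0,0,0,1]]]'
python3 - <<'E'
from h import *
c,T=wrist("w4");cv2.imwrite("pics/w4b.png",cv2.convertScaleAbs(cv2.resize(c["image"][130:300,180:400],None,fx=3.5,fy=3.5,interpolation=cv2.INTER_CUBIC),alpha=2));print(T.round(4))
tomove([.5649,-.019,.0565],np.radians(88))
E
```

```text
t: 6.55
tool_pos: [0.5617, -0.0214, 0.0921]
orientation: [-0.057, -3.133, -0.001]
force: [-0.6, -0.5, -1.3]
opening: 0.0299
[[-9.993e-01  3.620e-02 -8.400e-03  5.617e-01]
 [ 3.620e-02  9.993e-01  5.000e-04 -2.140e-02]
 [ 8.400e-03  2.000e-04 -1.000e+00  9.210e-02]
 [ 0.000e+00  0.000e+00  0.000e+00  1.000e+00]]
shift cm [-0.19  0.27  3.82]
turn about tool z deg -0.09 q6 -1.663244020399272
```

View pics/w4b.png

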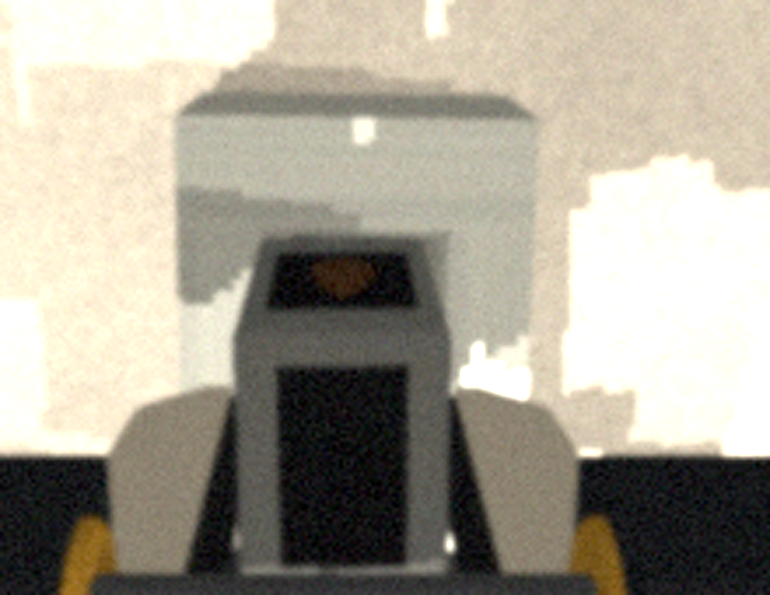

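```bash
python3 -m inch '[[[0,0,0,0,0,0,1],[0,0,0,0,0,0,1]]]'
python3 - <<'E'
from h import *
c,T=wrist("w5");print(T.round(4));tomove([.5649,-.019,.0565],np.radians(88))
g=cv2.cvtColor(c["image"],cv2.COLOR_BGR2GRAY)
cv2.imwrite("pics/w5b.png",cv2.convertScaleAbs(cv2.resize(c["image"][150:250,210:350],None,fx=5.5,fy=5.5,interpolation=cv2.INTER_CUBIC),alpha=2))
E
```

```text
t: 6.8
tool_pos: [0.5667, -0.0215, 0.0993]
orientation: [0.057, 3.138, -0.001]
force: [0.6, -0.0, -1.5]
opening: 0.0298
[[-9.993e-01  3.630e-02  3.200e-03  5.667e-01]
 [ 3.630e-02  9.993e-01 -5.000e-04 -2.150e-02]
 [-3.200e-03 -4.000e-04 -1.000e+00  9.930e-02]
 [ 0.000e+00  0.000e+00  0.000e+00  1.000e+00]]
shift cm [0.2  0.23 4.27]
turn about tool z deg -0.07 q6 -1.662687723617675
```

View pics/w5b.png

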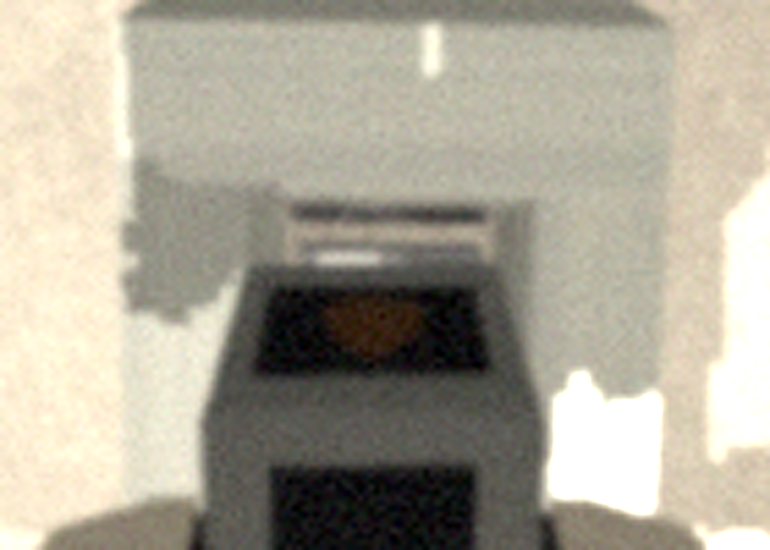

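```bash
python3 - <<'E'
from h import *
c,T=load("w5");f=lambda L:[(210+u/5.5,150+v/5.5) for u,v in L]
print("mouth front",cast(c,f([(248,200),(535,200)]),.05,T).round(4).tolist())
print("block front",cast(c,f([(128,22),(668,25)]),.05,T).round(4).tolist())
print("cart bottom front",cast(c,f([(248,268),(500,268)]),.0708,T).round(4).tolist())
print("cart top front",cast(c,f([(203,410),(545,410)]),.1308,T).round(4).tolist())
E
python3 -m inch '[[[0,0,0,0,0,0,1],[0,0,0,0,0,0,1]]]'
```

```text
mouth front [[0.5428, -0.0365, 0.05], [0.5442, -0.0001, 0.05]]
block front [[0.5198, -0.0502, 0.05], [0.5227, 0.0168, 0.05]]
cart bottom front [[0.547, -0.0354, 0.0708], [0.5481, -0.006, 0.0708]]
cart top front [[0.5458, -0.0355, 0.1308], [0.5469, -0.0061, 0.1308]]
t: 7.05
tool_pos: [0.5658, -0.0207, 0.098]
orientation: [0.056, 3.14, -0.0]
force: [0.7, -1.2, -0.6]
opening: 0.0297
```

```bash
python3 -m inch '[[[0,0.15,0.4,0,0,0,1],[0,0,0.4,0,0,0,1],[0,0,0.3,0,0,0,1],[0,0,0,0,0,0,1],[0,0,0,0,0,0,1]]]';python3 -m inch '[[[0,0,0,0,0,0,1],[0,0,0,0,0,0,1],[0,0,0,0,0,0,1]]]'
```

```text
t: 7.55
tool_pos: [0.5651, -0.019, 0.0858]
orientation: [-0.055, -3.141, -0.0]
force: [-0.3, 0.2, -1.7]
opening: 0.0297
t: 7.85
tool_pos: [0.5654, -0.019, 0.0862]
orientation: [0.055, 3.141, -0.0]
force: [-1.3, 0.2, -1.1]
opening: 0.03
```

```bash
for i in 1; do :; done; python3 -m inch '[[[0,0,0.3,0,0,0,1],[0,0,0.3,0,0,0,1],[0,0,0.3,0,0,0,1],[0,0,0.3,0,0,0,1],[0,0,0.0,0,0,0,1]]]'; python3 -m inch '[[[0,0,0.3,0,0,0,1],[0,0,0.3,0,0,0,1],[0,0,0.2,0,0,0,1],[0,0,0,0,0,0,1],[0,0,0,0,0,0,1]]]'
```

```text
t: 8.35
tool_pos: [0.5651, -0.019, 0.0734]
orientation: [-0.055, -3.141, -0.0]
force: [0.4, 0.4, -1.8]
opening: 0.0297
t: 8.85
tool_pos: [0.5653, -0.019, 0.066]
orientation: [-0.055, -3.141, -0.0]
force: [0.3, -0.1, -1.0]
opening: 0.0296
```

```bash
python3 -m inch '[[[0,0,0.2,0,0,0,1],[0,0,0.2,0,0,0,1],[0,0,0.2,0,0,0,1],[0,0,0,0,0,0,1],[0,0,0,0,0,0,1]]]'; python3 -m inch '[[[0,0,0.1,0,0,0,1],[0,0,0,0,0,0,1],[0,0,0,0,0,0,1]]]';  python3 -m inch '[[[0,0,0.1,0,0,0,1],[0,0,0,0,0,0,1],[0,0,0,0,0,0,1]]]'
```

```text
t: 9.35
tool_pos: [0.5652, -0.019, 0.0599]
orientation: [-0.055, -3.141, -0.0]
force: [0.2, 0.4, -2.0]
opening: 0.0296
t: 9.65
tool_pos: [0.5653, -0.019, 0.059]
orientation: [-0.055, -3.141, -0.0]
force: [0.8, 0.6, -1.8]
opening: 0.0296
t: 9.95
tool_pos: [0.5653, -0.019, 0.058]
orientation: [-0.055, -3.141, -0.0]
force: [-0.0, -0.6, -2.2]
opening: 0.03
```

```bash
python3 -m inch '[[[0,0,0.1,0,0,0,1],[0,0,0,0,0,0,1],[0,0,0,0,0,0,1]]]';  python3 -m inch '[[[0,0,0.1,0,0,0,1],[0,0,0,0,0,0,1],[0,0,0,0,0,0,1]]]'
```

```text
t: 10.25
tool_pos: [0.5653, -0.019, 0.057]
orientation: [-0.055, -3.141, -0.0]
force: [0.2, -0.8, -1.0]
opening: 0.0298
t: 10.55
tool_pos: [0.5654, -0.0191, 0.0562]
orientation: [0.055, 3.141, -0.0]
force: [-0.7, -0.3, 1.3]
opening: 0.0297
```

```bash
python3 -m inch '[[[0,0,0,0,0,0,0.2],[0,0,0,0,0,0,-0.1],[0,0,0,0,0,0,-0.1],[0,0,0,0,0,0,-0.1],[0,0,-0.5,0,0,0,-0.1]]]'; python3 -m inch '[[[0,0,-2,0,0,0,-0.1],[0,0,-3,0,0,0,-0.1],[0,0,-3,0,0,0,-0.1],[0,0,0,0,0,0,-0.1],[0,0,0,0,0,0,-0.1]]]'
python3 - <<'E'
from h import *
c,T=wrist("w6");print(T.round(4))
a=c["image"][140:300,200:360]
s=robot.read_camera("scene")["image"][140:290,180:330]
t=robot.read_camera("top")["image"][120:270,225:335]
r=lambda x,h=500:cv2.resize(x,None,fx=h/x.shape[0],fy=h/x.shape[0],interpolation=cv2.INTER_CUBIC)
o=np.hstack([r(a,390),r(s,390)]);cv2.imwrite("pics/c6.png",cv2.convertScaleAbs(o,alpha=1.8));print(o.shape)
cv2.imwrite("pics/top6.png",robot.read_camera("top")["image"])
E
```

```text
t: 11.05
tool_pos: [0.5646, -0.0189, 0.0604]
orientation: [-0.055, -3.14, -0.0]
force: [-0.7, 0.5, -0.3]
opening: 0.0508
t: 11.55
tool_pos: [0.5662, -0.0191, 0.1424]
orientation: [0.055, 3.139, -0.0]
force: [-0.5, -0.2, -0.5]
opening: 0.0513
[[-9.994e-01  3.520e-02  2.500e-03  5.662e-01]
 [ 3.520e-02  9.994e-01 -3.000e-04 -1.910e-02]
 [-2.500e-03 -2.000e-04 -1.000e+00  1.424e-01]
 [ 0.000e+00  0.000e+00  0.000e+00  1.000e+00]]
(390, 780, 3)
```

View pics/c6.png

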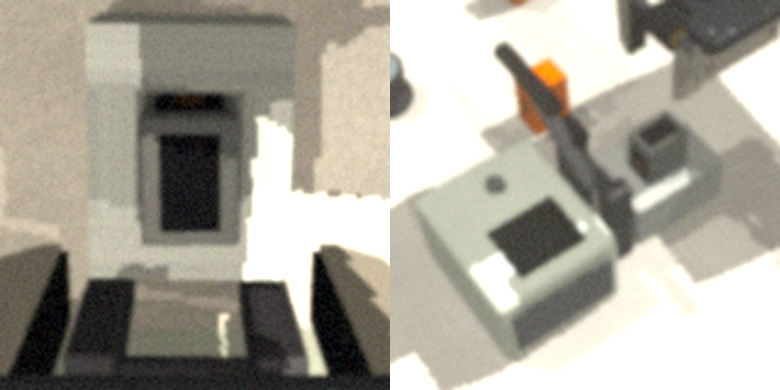

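The cartridge is seated in the pocket, released (wrist crop centre about (190,180)), and the clamp still leans back (scene crop: bar end at (505,50)). From the top view the bar is at about (0.675, -0.023, 0.23). Next I raise the arm and go behind the bar with the fingers shut.

```bash
python3 -m inch '[[[0,0,-3.5,0,0,0,-0.1],[0,0,-3.5,0,0,0,1],[0,0,-3.5,0,0,0,1],[0,0,-3.5,0,0,0,1],[0,0,0,0,0,0,1]]]' 20; python3 -m inch '[[[-3,0,0,0,0,0,1],[-3,0,0,0,0,0,1],[-3,0,0,0,0,0,1],[-3,0,0,0,0,0,1],[-2.6,0,0,0,0,0,1]]]'; python3 -m inch '[[[0,0,0,0,0,0,1],[0,0,0,0,0,0,1],[0,0,0,0,0,0,1]]]'
python3 - <<'E'
from h import *
f=lambda L:[(230+u/4,130+v/4) for u,v in L]
c=robot.read_camera("top")
for z in(.225,.23):print(cast(c,f([(205,103),(118,103),(292,103)]),z).round(4).tolist())
s=robot.read_camera("scene");w=robot.read_camera("wrist")["image"]
t=c["image"]
r=lambda x,h=390:cv2.resize(x,None,fx=h/x.shape[0],fy=h/x.shape[0],interpolation=cv2.INTER_CUBIC)
cv2.imwrite("pics/c7.png",cv2.convertScaleAbs(r(s["image"][120:270,180:330]),alpha=1.8))
E
```

```text
t: 12.25
tool_pos: [0.5674, -0.0193, 0.2864]
orientation: [0.055, 3.133, -0.001]
force: [-0.3, 0.8, 0.6]
opening: 0.0238
t: 12.75
tool_pos: [0.7118, -0.0241, 0.2783]
orientation: [-0.055, -3.138, -0.0]
force: [0.6, 0.5, -0.1]
opening: 0.0006
t: 13.05
tool_pos: [0.7105, -0.0241, 0.2804]
orientation: [-0.055, -3.14, -0.0]
force: [-0.1, 0.8, -0.2]
opening: 0.0003
[[0.677, -0.0223, 0.225], [0.6775, 0.0154, 0.225], [0.6765, -0.06, 0.225]]
[[0.6757, -0.022, 0.23], [0.6762, 0.0153, 0.23], [0.6752, -0.0595, 0.23]]
```

```bash
python3 -m inch '[[[0,0,2,0,0,0,1],[0,0,2,0,0,0,1],[0,0,2,0,0,0,1],[0,0,0,0,0,0,1],[0,0,0,0,0,0,1]]]'; python3 -m inch '[[[1,0,0,0,0,0,1],[1,0,0,0,0,0,1],[1,0,0,0,0,0,1],[1,0,0,0,0,0,1],[1,0,0,0,0,0,1]]]'
```

```text
t: 13.7
tool_pos: [0.7108, -0.0241, 0.2217]
orientation: [-0.055, -3.141, 0.0]
force: [-0.4, -0.2, -0.1]
opening: 0.0004
t: 14.2
tool_pos: [0.6617, -0.0225, 0.2237]
orientation: [0.055, 3.138, -0.001]
force: [1.0, -0.1, 0.0]
opening: 0.0002
```

```bash
python3 -m inch '[[[1,0,0,0,0,0,1],[1,0,0,0,0,0,1],[1,0,0,0,0,0,1],[1,0,0,0,0,0,1],[1,0,0.1,0,0,0,1]]]'; python3 -m inch '[[[0.8,0,0.25,0,0,0,1],[0.8,0,0.3,0,0,0,1],[0.8,0,0.3,0,0,0,1],[0.8,0,0.35,0,0,0,1],[0.8,0,0.4,0,0,0,1]]]'; python3 -m inch '[[[0.7,0,0.4,0,0,0,1],[0.7,0,0.4,0,0,0,1],[0.7,0,0.5,0,0,0,1],[0.7,0,0.5,0,0,0,1],[0.7,0,0.6,0,0,0,1]]]'
python3 - <<'E'
from h import *
s=robot.read_camera("scene")["image"][100:280,160:360]
cv2.imwrite("pics/c8.png",cv2.convertScaleAbs(cv2.resize(s,None,fx=3.3,fy=3.3,interpolation=cv2.INTER_CUBIC),alpha=1.8))
E
```

```text
t: 14.7
tool_pos: [0.6119, -0.0207, 0.2229]
orientation: [0.055, 3.137, -0.001]
force: [0.2, -0.6, 0.9]
opening: 0.0004
t: 15.2
tool_pos: [0.5707, -0.0192, 0.2037]
orientation: [-0.055, -3.141, -0.0]
force: [-1.2, 0.3, -0.2]
opening: 0.0007
t: 15.7
tool_pos: [0.5358, -0.018, 0.1797]
orientation: [0.055, 3.141, 0.0]
force: [0.2, -0.9, -0.4]
opening: 0.0009
```

View pics/c8.png

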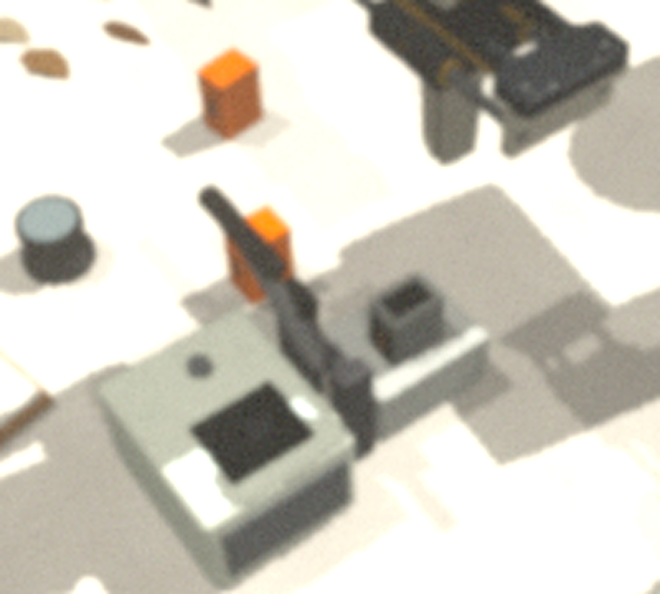

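The scene view shows the fingers at (480,130), now in front, but the clamp is still leaning back (bar end at (208,192)). So the fingers passed over it without catching it. I'll check the bar's position by triangulating.

Run:
```python
from h import *
def proj(c,X): return cv2.projectPoints(np.array(X,float),cv2.Rodrigues(np.array(c["R"]))[0],np.array(c["t"]),c["K"],np.array(c["distortion"]))[0][:,0]
s=robot.read_camera("scene");t=robot.read_camera("top")
cv2.imwrite("pics/top9.png",t["image"])
a=np.radians(-2.2);ex=np.array([np.cos(a),np.sin(a),0]);ey=np.array([-ex[1],ex[0],0]);o=np.array([.566,-.019,0])
W=lambda x,y,z:o+ex*x+ey*y+np.array([0,0,z])
print("cheeks",(proj(s,[W(.064,-.03,.095),W(.064,.03,.095)])-[160,100])*3.3)
for th in(1.7,1.8,1.9):
    x=.065-.15*np.cos(th)+.008*np.sin(th);z=.085+.15*np.sin(th)+.008*np.cos(th)
    P=[W(x,-.035,z),W(x,0,z),W(x,.035,z)]
    print(th,"scene crop",((proj(s,P)-[160,100])*3.3).round().tolist(),"top crop1",((proj(t,P)-[230,130])*4).round().tolist())
c1=cv2.convertScaleAbs(cv2.resize(t["image"][110:250,225:335],None,fx=4,fy=4,interpolation=cv2.INTER_CUBIC),alpha=2.2)
s1=cv2.convertScaleAbs(cv2.resize(s["image"][140:250,210:290],None,fx=5,fy=5,interpolation=cv2.INTER_CUBIC),alpha=2.2)
h=550;cv2.imwrite("pics/c9.png",np.hstack([c1[:h],s1[:h]])[:, :800])
```

```text
cheeks [[295.44274654 311.71271865]
 [351.44315105 372.71218856]]
1.7 scene crop [[234.0, 175.0], [270.0, 213.0], [308.0, 252.0]] top crop1 [[289.0, 144.0], [207.0, 142.0], [125.0, 140.0]]
1.8 scene crop [[212.0, 191.0], [247.0, 229.0], [285.0, 270.0]] top crop1 [[289.0, 112.0], [208.0, 110.0], [126.0, 108.0]]
1.9 scene crop [[191.0, 209.0], [226.0, 248.0], [263.0, 289.0]] top crop1 [[288.0, 83.0], [208.0, 81.0], [127.0, 79.0]]
```

Run:
```python
from h import *
def proj(c,X): return cv2.projectPoints(np.array(X,float),cv2.Rodrigues(np.array(c["R"]))[0],np.array(c["t"]),c["K"],np.array(c["distortion"]))[0][:,0]
T,st=pose();print(st["t"],T[:3,3])
s=robot.read_camera("scene")
print("tcp in scene crop",(proj(s,[T[:3,3],T[:3,3]+[0,0,.084],[.536,-.018,.18],[.71,-.024,.22]])-[160,100])*3.3)
old=cv2.imread("pics/scene0.png").astype(int);d=np.abs(old-s["image"]).sum(2)
for (u,v) in [(212,191),(230,210),(247,229),(265,250),(285,270),(200,290)]:
    x,y=int(160+u/3.3),int(100+v/3.3);print((u,v),old[y,x],s["image"][y,x])
t=robot.read_camera("top")["image"];o=cv2.imread("pics/top0.png")
for(u,v) in [(281,156),(295,156),(270,156),(281,170)]:print("top",(u,v),o[v,u],t[v,u])
import os
c8=cv2.imread("pics/c8.png");print("c8 vs now", np.abs(c8.astype(int)-cv2.convertScaleAbs(cv2.resize(s["image"][100:280,160:360],None,fx=3.3,fy=3.3,interpolation=cv2.INTER_CUBIC),alpha=1.8)).mean())
b=(s["image"].max(2)<45).astype(np.uint8);n,l,S,C=cv2.connectedComponentsWithStats(b[100:280,160:360]);print([(S[i].tolist(),(C[i]*3.3).round()) for i in range(1,n) if S[i,4]>30])
```

```text
15.85 [ 0.5356582  -0.01791365  0.17949021]
tcp in scene crop [[445.06910172 180.80362292]
 [450.51276032  74.0950324 ]
 [444.57545699 180.39308343]
 [190.69851177 274.05708355]]
(212, 191) [43 50 53] [67 74 75]
(230, 210) [36 41 43] [48 51 54]
(247, 229) [36 37 39] [40 45 53]
(265, 250) [34 38 37] [37 42 46]
(285, 270) [28 37 52] [35 45 64]
(200, 290) [86 92 97] [123 134 138]
top (281, 156) [37 41 43] [23 24 31]
top (295, 156) [44 47 50] [28 33 37]
top (270, 156) [35 38 39] [23 26 30]
top (281, 170) [67 70 71] [60 70 77]
c8 vs now 1.5089803761520932
[([113, 1, 25, 26, 231], array([412.,  40.])), ([126, 0, 48, 21, 448], array([495.,  26.])), ([151, 17, 38, 18, 100], array([552.,  90.])), ([88, 86, 7, 11, 45], array([301., 301.])), ([117, 87, 12, 8, 55], array([404., 298.])), ([113, 97, 6, 11, 31], array([382., 336.])), ([102, 117, 11, 13, 70], array([352., 404.])), ([60, 118, 33, 27, 475], array([251., 431.]))]
```

The clamp is still at about 1.81 rad, so the fingertips passed just over the bar. I'll go back over the top and come down 3 cm deeper behind it.

```bash
python3 -m inch '[[[0,0,-3.5,0,0,0,1],[0,0,-3.5,0,0,0,1],[0,0,-3.5,0,0,0,1],[0,0,-1,0,0,0,1],[0,0,0,0,0,0,1]]]'; python3 -m inch '[[[-3.5,0,0,0,0,0,1],[-3.5,0,0,0,0,0,1],[-3.5,0,0,0,0,0,1],[-3.5,0,0,0,0,0,1],[-3.7,0,0,0,0,0,1]]]'; python3 -m inch '[[[0,0,0,0,0,0,1],[0,0,3,0,0,0,1],[0,0,3,0,0,0,1],[0,0,3,0,0,0,1],[0,0,1,0,0,0,1]]]'; python3 -m inch '[[[0,0,0,0,0,0,1],[0,0,0,0,0,0,1]]]'
python3 - <<'E'
from h import *
def proj(c,X): return cv2.projectPoints(np.array(X,float),cv2.Rodrigues(np.array(c["R"]))[0],np.array(c["t"]),c["K"],np.array(c["distortion"]))[0][:,0]
T,_=pose();s=robot.read_camera("scene");print("tcp px",proj(s,[T[:3,3]]));cv2.imwrite("pics/sc10.png",s["image"])
E
```

```text
t: 16.45
tool_pos: [0.5377, -0.0182, 0.2974]
orientation: [0.055, 3.137, -0.001]
force: [0.9, -0.8, -0.3]
opening: 0.0005
t: 16.95
tool_pos: [0.7138, -0.0242, 0.292]
orientation: [-0.055, -3.138, -0.001]
force: [0.6, -0.0, 1.6]
opening: 0.0006
t: 17.45
tool_pos: [0.71, -0.0239, 0.1887]
orientation: [-0.055, -3.133, -0.001]
force: [-0.6, 0.2, -0.6]
opening: 0.0005
t: 17.65
tool_pos: [0.7134, -0.0242, 0.1963]
orientation: [0.055, 3.14, -0.0]
force: [-0.2, -0.7, 0.8]
opening: 0.0006
tcp px [[217.7693532  192.42522379]]
```

```bash
python3 -m inch '[[[1,0,0,0,0,0,1],[1,0,0,0,0,0,1],[1,0,0,0,0,0,1],[1,0,0,0,0,0,1],[1,0,0,0,0,0,1]]]'; python3 -m inch '[[[1,0,0,0,0,0,1],[1,0,0,0,0,0,1],[1,0,0,0,0,0,1],[0,0,0,0,0,0,1]]]'
python3 - <<'E'
from h import *
s=robot.read_camera("scene")["image"]
o=cv2.imread("pics/scene0.png")
for (u,v) in [(212,191),(230,210),(247,229),(265,250)]:
    x,y=int(160+u/3.3),int(100+v/3.3);print(o[y,x],s[y,x])
cv2.imwrite("pics/sc11.png",s)
E
```

```text
t: 18.2
tool_pos: [0.6647, -0.0226, 0.1984]
orientation: [0.055, 3.136, -0.001]
force: [1.2, -0.2, 0.0]
opening: 0.0004
t: 18.6
tool_pos: [0.6339, -0.0215, 0.1979]
orientation: [0.055, 3.137, -0.001]
force: [-0.2, 0.2, 0.1]
opening: 0.0001
[43 50 53] [139 150 154]
[36 41 43] [137 149 154]
[36 37 39] [ 10  82 161]
[34 38 37] [27 53 90]
```

```bash
python3 -m inch '[[[0.7,0,-0.3,0,0,0,1],[0.7,0,-0.3,0,0,0,1],[0.7,0,-0.2,0,0,0,1],[0.8,0,0,0,0,0,1],[0.8,0,0,0,0,0,1]]]'; python3 -m inch '[[[0.8,0,0.15,0,0,0,1],[0.8,0,0.25,0,0,0,1],[0.8,0,0.35,0,0,0,1],[0.7,0,0.35,0,0,0,1],[0.6,0,0.4,0,0,0,1]]]'; python3 -m inch '[[[0.6,0,0.4,0,0,0,1],[0.6,0,0.4,0,0,0,1],[0.6,0,0.4,0,0,0,1],[0,0,0,0,0,0,1]]]'
python3 - <<'E'
from h import *
s=robot.read_camera("scene")["image"];t=robot.read_camera("top")["image"]
a=cv2.resize(s[120:250,200:340],None,fx=2.85,fy=2.85,interpolation=cv2.INTER_CUBIC)
b=cv2.resize(t[120:250,215:355],None,fx=2.85,fy=2.85,interpolation=cv2.INTER_CUBIC)
cv2.imwrite("pics/c12.png",cv2.convertScaleAbs(np.hstack([a,b]),alpha=1.7))
E
```

```text
t: 19.15
tool_pos: [0.5956, -0.0201, 0.203]
orientation: [0.055, 3.141, -0.0]
force: [1.5, -0.1, -1.2]
opening: 0.0005
t: 19.65
tool_pos: [0.5586, -0.0187, 0.1878]
orientation: [-0.055, -3.141, -0.0]
force: [0.3, -0.8, -0.4]
opening: 0.0003
t: 20.05
tool_pos: [0.5402, -0.0182, 0.1752]
orientation: [-0.055, -3.14, 0.0]
force: [-0.7, -0.1, 0.2]
opening: 0.0006
```

```bash
cat >> h.py <<'E'
def clampscore():
    c=robot.read_camera("scene");g=c["image"].max(2)
    a=np.radians(-2.2);ex=np.array([np.cos(a),np.sin(a),0]);ey=np.array([-ex[1],ex[0],0]);o=np.array([.566,-.019,0])
    for th in np.arange(0,1.95,.1):
        x=.065-.15*np.cos(th)+.008*np.sin(th);z=.085+.15*np.sin(th)+.008*np.cos(th)
        P=[o+ex*x+ey*y+np.array([0,0,z]) for y in(-.03,-.024,-.018,.018,.024,.03)]
        p=cv2.projectPoints(np.array(P),cv2.Rodrigues(np.array(c["R"]))[0],np.array(c["t"]),c["K"],np.array(c["distortion"]))[0][:,0].round().astype(int)
        print(round(th,2),g[p[:,1],p[:,0]].tolist())
E
python3 -c "
from h import *
clampscore()"
```

```text
0.0 [109, 106, 104, 106, 107, 108]
0.1 [104, 105, 105, 107, 108, 108]
0.2 [87, 67, 49, 115, 109, 115]
0.3 [39, 40, 38, 147, 138, 144]
0.4 [58, 42, 43, 158, 157, 158]
0.5 [65, 68, 51, 139, 160, 159]
0.6 [67, 67, 66, 38, 104, 157]
0.7 [62, 67, 67, 38, 36, 45]
0.8 [69, 63, 59, 54, 42, 39]
0.9 [161, 146, 89, 59, 87, 132]
1.0 [160, 161, 162, 64, 61, 72]
1.1 [162, 162, 161, 156, 96, 65]
1.2 [160, 161, 160, 161, 160, 120]
1.3 [153, 152, 155, 153, 156, 159]
1.4 [150, 151, 151, 151, 151, 155]
1.5 [151, 151, 153, 154, 152, 152]
1.6 [151, 150, 151, 155, 154, 154]
1.7 [159, 159, 158, 137, 161, 161]
1.8 [162, 162, 162, 94, 93, 94]
1.9 [163, 163, 162, 87, 93, 93]
```

View pics/c12.png

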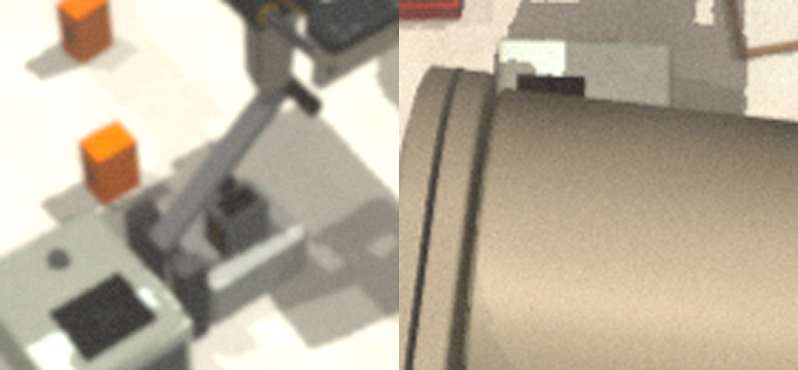

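Picture: the lever now slopes over the pocket at about 0.7 rad, the fingers behind the bar at (300,95), and the cartridge stands in the pocket at (237,205). Now I go over the top of the bar and press down along its arc.

```bash
python3 -m inch '[[[-0.3,0,-2,0,0,0,1],[0,0,-2,0,0,0,1],[1.2,0,-0.5,0,0,0,1],[1.2,0,0,0,0,0,1],[0,0,0,0,0,0,1]]]'; python3 -m inch '[[[0.3,0,0.6,0,0,0,1],[0.35,0,0.7,0,0,0,1],[0.35,0,0.7,0,0,0,1],[0.35,0,0.8,0,0,0,1],[0.35,0,0.8,0,0,0,1]]]';  python3 -m inch '[[[0.25,0,0.6,0,0,0,1],[0.25,0,0.6,0,0,0,1],[0.25,0,0.6,0,0,0,1],[0.2,0,0.5,0,0,0,1],[0,0,0,0,0,0,1]]]'
python3 -c "
from h import *
clampscore()" | head -9
```

```text
t: 20.7
tool_pos: [0.5201, -0.0175, 0.2217]
orientation: [0.055, 3.14, -0.0]
force: [0.7, -0.2, -0.6]
opening: 0.0006
t: 21.2
tool_pos: [0.5028, -0.0168, 0.1839]
orientation: [-0.055, -3.14, -0.0]
force: [0.6, -0.0, 0.1]
opening: 0.0002
t: 21.7
tool_pos: [0.4932, -0.0164, 0.1612]
orientation: [-0.055, -3.14, -0.0]
force: [-1.0, 0.3, -0.8]
opening: 0.0003
0.0 [107, 104, 104, 108, 107, 108]
0.1 [104, 104, 104, 106, 105, 106]
0.2 [80, 64, 55, 106, 105, 108]
0.3 [39, 42, 39, 106, 106, 105]
0.4 [41, 45, 42, 107, 105, 106]
0.5 [42, 50, 39, 89, 106, 106]
0.6 [49, 43, 44, 40, 75, 103]
0.7 [43, 40, 42, 39, 40, 48]
0.8 [91, 47, 44, 52, 43, 41]
```

The bar did not follow; the tip came down just in front of it. I'll go up, back over the bar, and straight down.

```bash
python3 -m inch '[[[0.5,0,-2,0,0,0,1],[0,0,-2,0,0,0,1],[0,0,-2,0,0,0,1],[-1.8,0,0,0,0,0,1],[-1.8,0,0,0,0,0,1]]]'; python3 -m inch '[[[0,0,0,0,0,0,1],[0,0,0.7,0,0,0,1],[0,0,0.7,0,0,0,1],[0,0,0.7,0,0,0,1],[0,0,0.7,0,0,0,1]]]';  python3 -m inch '[[[0.15,0,0.6,0,0,0,1],[0.15,0,0.6,0,0,0,1],[0.2,0,0.6,0,0,0,1],[0,0,0,0,0,0,1]]]'
python3 -c "
from h import *
clampscore()" | head -10
```

```text
t: 22.25
tool_pos: [0.5263, -0.0177, 0.224]
orientation: [0.055, 3.138, -0.001]
force: [0.8, -0.9, 0.4]
opening: 0.0005
t: 22.75
tool_pos: [0.5242, -0.0175, 0.193]
orientation: [-0.055, -3.14, -0.0]
force: [-0.6, 0.5, -0.8]
opening: 0.0003
t: 23.15
tool_pos: [0.5188, -0.0173, 0.1751]
orientation: [-0.055, -3.139, -0.0]
force: [0.7, 0.4, -0.0]
opening: 0.0004
0.0 [107, 105, 105, 108, 107, 107]
0.1 [107, 106, 106, 107, 107, 106]
0.2 [99, 79, 62, 107, 108, 106]
0.3 [40, 41, 34, 106, 107, 107]
0.4 [49, 42, 34, 107, 107, 107]
0.5 [58, 63, 48, 72, 107, 108]
0.6 [55, 62, 52, 41, 51, 96]
0.7 [40, 44, 43, 34, 38, 39]
0.8 [133, 65, 61, 56, 53, 42]
0.9 [161, 160, 157, 71, 71, 125]
```

```bash
python3 -m inch '[[[0.3,0,0.4,0,0,0,1],[0.3,0,0.4,0,0,0,1],[0.3,0,0.4,0,0,0,1],[0.3,0,0.4,0,0,0,1],[0.3,0,0.4,0,0,0,1]]]'; python3 -m inch '[[[0.2,0,0.4,0,0,0,1],[0.2,0,0.4,0,0,0,1],[0.2,0,0.4,0,0,0,1],[0,0,0,0,0,0,1]]]'
python3 -c "
from h import *
clampscore()" | head -10
```

```text
t: 23.7
tool_pos: [0.5045, -0.0169, 0.1556]
orientation: [-0.055, -3.141, -0.0]
force: [-1.8, 0.7, 1.2]
opening: 0.0004
t: 24.1
tool_pos: [0.4983, -0.0166, 0.1432]
orientation: [-0.055, -3.14, -0.0]
force: [0.2, -0.1, -0.5]
opening: 0.0005
0.0 [73, 101, 105, 106, 107, 107]
0.1 [78, 68, 78, 106, 107, 106]
0.2 [83, 79, 74, 103, 107, 106]
0.3 [66, 64, 64, 40, 68, 104]
0.4 [50, 51, 60, 34, 35, 56]
0.5 [53, 44, 53, 43, 35, 32]
0.6 [159, 106, 51, 39, 37, 36]
0.7 [160, 161, 153, 64, 55, 39]
0.8 [160, 160, 160, 103, 73, 64]
0.9 [160, 159, 161, 159, 144, 82]
```

```bash
python3 -m inch '[[[0.2,0,0.4,0,0,0,1],[0.2,0,0.4,0,0,0,1],[0.2,0,0.4,0,0,0,1],[0.2,0,0.4,0,0,0,1],[0.1,0,0.4,0,0,0,1]]]'; python3 -m inch '[[[0.1,0,0.2,0,0,0,1],[0.1,0,0.2,0,0,0,1],[0,0,0,0,0,0,1]]]'
python3 -c "
from h import *
clampscore()" | head -6
```

```text
t: 24.65
tool_pos: [0.4896, -0.0163, 0.1236]
orientation: [-0.055, -3.141, -0.0]
force: [-0.3, -0.5, 0.4]
opening: 0.0008
t: 24.95
tool_pos: [0.4876, -0.0163, 0.1198]
orientation: [-0.055, -3.141, -0.0]
force: [-0.2, -0.4, -0.3]
opening: 0.0004
0.0 [80, 76, 75, 104, 106, 106]
0.1 [92, 77, 77, 102, 106, 105]
0.2 [73, 64, 62, 42, 59, 65]
0.3 [40, 48, 61, 37, 35, 39]
0.4 [146, 89, 48, 39, 37, 35]
0.5 [158, 159, 137, 63, 50, 48]
```

```bash
python3 -m inch '[[[0.05,0,0.15,0,0,0,1],[0.05,0,0.15,0,0,0,1],[0.05,0,0.15,0,0,0,1],[0.05,0,0.15,0,0,0,1],[0,0,0,0,0,0,1]]]'; python3 -m inch '[[[0.05,0,0.1,0,0,0,1],[0,0,0.1,0,0,0,1],[0,0,0,0,0,0,1]]]'; python3 -m inch '[[[0.05,0,0.1,0,0,0,1],[0,0,0.1,0,0,0,1],[0,0,0,0,0,0,1]]]'
```

```text
t: 25.5
tool_pos: [0.4856, -0.0162, 0.1137]
orientation: [-0.055, -3.141, -0.0]
force: [-1.1, 0.1, -0.2]
opening: 0.0006
t: 25.8
tool_pos: [0.4852, -0.0162, 0.1119]
orientation: [-0.055, -3.141, -0.0]
force: [-0.1, 1.2, -0.5]
opening: 0.0008
t: 26.1
tool_pos: [0.4847, -0.0162, 0.1098]
orientation: [-0.055, -3.141, -0.0]
force: [-0.1, -0.7, 0.0]
opening: 0.0004
```

```bash
for k in 1; do python3 -m inch '[[[0,0,0.1,0,0,0,1],[0.05,0,0.1,0,0,0,1],[0,0,0,0,0,0,1]]]'; done;  python3 -m inch '[[[0,0,0.1,0,0,0,1],[0,0,0.1,0,0,0,1],[0,0,0,0,0,0,1]]]'; python3 -c "
from h import *
clampscore()" | head -6
```

```text
t: 26.4
tool_pos: [0.4843, -0.0162, 0.1079]
orientation: [-0.055, -3.141, 0.0]
force: [0.1, 0.3, 0.7]
opening: 0.0006
t: 26.7
tool_pos: [0.4841, -0.0161, 0.1059]
orientation: [-0.055, -3.141, 0.0]
force: [-1.8, -0.2, 1.7]
opening: 0.0004
0.0 [87, 73, 71, 103, 106, 106]
0.1 [59, 67, 68, 60, 63, 78]
0.2 [38, 45, 65, 35, 32, 34]
0.3 [148, 66, 56, 57, 46, 41]
0.4 [159, 158, 135, 67, 74, 73]
0.5 [160, 159, 160, 65, 62, 77]
```

```bash
python3 -m inch '[[[0,0,0.1,0,0,0,1],[0,0,0.1,0,0,0,1],[0,0,0,0,0,0,1]]]'; python3 -m inch '[[[0,0,0.1,0,0,0,1],[0,0,0.1,0,0,0,1],[0,0,0,0,0,0,1]]]'; python3 -m inch '[[[0,0,0.1,0,0,0,1],[0,0,0.1,0,0,0,1],[0,0,0,0,0,0,1]]]'
```

```text
t: 27.05
tool_pos: [0.4843, -0.0162, 0.1039]
orientation: [-0.055, -3.141, -0.0]
force: [-1.5, -0.5, 1.5]
opening: 0.0005
t: 27.35
tool_pos: [0.4843, -0.0162, 0.1018]
orientation: [-0.055, -3.141, -0.0]
force: [-0.2, -0.6, 1.6]
opening: 0.0004
t: 27.65
tool_pos: [0.4843, -0.0162, 0.0998]
orientation: [-0.055, -3.141, -0.0]
force: [-0.3, -0.6, 0.8]
opening: 0.0008
```

```bash
python3 -m inch '[[[0,0,0.1,0,0,0,1],[0,0,0.1,0,0,0,1],[0,0,0,0,0,0,1]]]'; python3 -m inch '[[[0,0,0.1,0,0,0,1],[0,0,0.1,0,0,0,1],[0,0,0,0,0,0,1]]]'; python3 -c "
from h import *
clampscore()" | head -5
```

```text
t: 27.95
tool_pos: [0.4843, -0.0162, 0.0978]
orientation: [-0.055, -3.141, -0.0]
force: [-0.7, -0.2, 1.6]
opening: 0.0005
t: 28.25
tool_pos: [0.4843, -0.0161, 0.0958]
orientation: [-0.055, -3.141, -0.0]
force: [-0.1, 0.4, 1.0]
opening: 0.0007
0.0 [83, 76, 70, 93, 94, 105]
0.1 [41, 57, 62, 39, 32, 34]
0.2 [115, 47, 65, 43, 36, 45]
0.3 [158, 145, 83, 66, 76, 75]
0.4 [158, 159, 153, 64, 67, 95]
```

```bash
python3 -m inch '[[[0,0,0.1,0,0,0,1],[0,0,0.1,0,0,0,1],[0,0,0,0,0,0,1]]]'; python3 -m inch '[[[0,0,0.1,0,0,0,1],[0,0,0.05,0,0,0,1],[0,0,0,0,0,0,1]]]'; python3 -m inch '[[[0,0,0.1,0,0,0,1],[0,0,0.05,0,0,0,1],[0,0,0,0,0,0,1]]]'
```

```text
t: 28.6
tool_pos: [0.4843, -0.0162, 0.0939]
orientation: [-0.055, -3.141, -0.0]
force: [-1.1, -0.0, 1.8]
opening: 0.0004
t: 28.9
tool_pos: [0.4843, -0.0161, 0.0924]
orientation: [-0.055, -3.141, -0.0]
force: [-1.7, -0.9, 1.7]
opening: 0.0007
t: 29.2
tool_pos: [0.4843, -0.0162, 0.0909]
orientation: [-0.055, -3.141, 0.0]
force: [-0.8, 0.6, 1.1]
opening: 0.0003
```

```bash
cat >> h.py <<'E'
def theta():
    c=robot.read_camera("scene");g=cv2.GaussianBlur(c["image"].max(2),(3,3),0).astype(float)
    a=np.radians(-2.2);ex=np.array([np.cos(a),np.sin(a),0]);ey=np.array([-ex[1],ex[0],0]);o=np.array([.566,-.019,0]);r=[]
    ths=np.arange(-.1,.9,.02)
    for th in ths:
        x=.065-.15*np.cos(th)+.008*np.sin(th);z=.085+.15*np.sin(th)+.008*np.cos(th)
        P=[o+ex*x+ey*y+np.array([0,0,z]) for y in(.02,.024,.028,.032)]
        p=cv2.projectPoints(np.array(P),cv2.Rodrigues(np.array(c["R"]))[0],np.array(c["t"]),c["K"],np.array(c["distortion"]))[0][:,0].astype(np.float32)
        r.append(cv2.remap(g.astype(np.float32),p[None],None,cv2.INTER_LINEAR).mean())
    r=np.array(r);w=r<55;print("dark theta",ths[w].round(2).tolist(),"mid",ths[w].mean().round(3))
E
python3 -c "
from h import *
theta()"; python3 -m inch '[[[0,0,0.1,0,0,0,1],[0,0,0.05,0,0,0,1],[0,0,0,0,0,0,1]]]'; python3 -m inch '[[[0,0,0.1,0,0,0,1],[0,0,0.05,0,0,0,1],[0,0,0,0,0,0,1]]]'
```

```text
dark theta [0.04, 0.06, 0.08, 0.1, 0.12, 0.14, 0.16, 0.18] mid 0.11
t: 29.55
tool_pos: [0.4843, -0.0161, 0.0894]
orientation: [-0.055, -3.141, -0.0]
force: [-1.9, 0.0, 1.1]
opening: 0.0004
t: 29.85
tool_pos: [0.4843, -0.0162, 0.0879]
orientation: [-0.055, -3.141, -0.0]
force: [-1.4, -0.7, 0.7]
opening: 0.0007
```

Run:
```python
from h import *
def proj(c,X): return cv2.projectPoints(np.array(X,float),cv2.Rodrigues(np.array(c["R"]))[0],np.array(c["t"]),c["K"],np.array(c["distortion"]))[0][:,0]
c=robot.read_camera("scene")
def inset(im,p,n):
    u,v=p.round().astype(int);r=im[v-9:v+10,u-10:u+11].max(2)
    print(n,p.round(1));print(r)
inset(cv2.imread("pics/scene0.png"),proj(c,[[.537,-.224,.06]])[0],"table")
inset(cv2.imread("pics/sc10.png"),proj(c,[[.566,-.019,.088]])[0],"pocket")
theta()
```

```text
table [237.7 142.1]
[[ 80  79  77  78  78  79  77  81  79  79  85 101 120 133 140 145 149 150
  152 151 151]
 [ 79  78  76  78  79  78  80  79  79  78  81  88 103 118 130 139 144 147
  150 151 152]
 [ 78  78  81  78  78  76  77  76  78  74  75  78  86 103 115 129 132 139
  144 147 150]
 [ 79  78  78  77  78  75  76  79  75  71  68  66  71  82  99 110 117 125
  134 141 146]
 [ 77  79  78  78  78  76  73  73  71  65  57  59  59  66  79  87  93 106
  119 133 142]
 [ 76  76  78  76  77  77  72  69  66  55  52  48  45  55  61  69  76  89
  102 119 133]
 [ 78  78  77  75  76  70  65  60  54  52  42  42  43  45  49  58  68  79
   90 103 122]
 [ 78  77  75  72  70  64  55  51  45  39  39  41  39  39  45  55  63  69
   82  93 105]
 [ 79  76  70  65  59  52  43  41  37  39  36  38  39  43  45  53  61  66
   74  83  95]
 [ 78  70  65  58  52  41  40  38  39  37  40  44  45  47  56  58  63  60
   62  76  90]
 [ 79  70  61  57  45  42  38  37  35  38  41  47  51  56  59  61  59  56
   57  70  88]
 [ 75  64  61  58  51  48  40  38  39  41  51  52  58  63  60  58  51  55
   57  69  86]
 [ 73  63  5
[... 1686 characters left out ...]
   66  63  62]
 [ 63  62  61  64  65  61  51  43  45  45  50  61  64  65  67  68  65  64
   61  58  62]
 [ 64  56  55  62  63  65  60  53  51  57  61  64  68  66  66  65  62  58
   61  61  59]
 [ 59  51  51  58  61  63  65  65  62  61  67  69  68  65  59  58  59  58
   58  60  60]
 [ 58  47  45  52  54  61  66  67  67  67  65  68  63  58  60  59  61  60
   60  59  58]
 [ 59  45  42  40  52  57  63  65  66  66  62  63  59  59  58  58  58  59
   58  58  60]
 [ 59  44  44  42  44  54  56  62  61  62  58  60  58  57  56  57  55  61
   55  59  59]
 [ 59  49  46  47  45  49  49  58  58  58  57  57  58  57  60  58  59  57
   59  59  60]]
dark theta [0.02, 0.04, 0.06, 0.08, 0.1, 0.12, 0.14] mid 0.08
```

```bash
cat >> h.py <<'E'
def favg(n=8):
    F=[]
    for _ in range(n): robot.read_camera("wrist");F.append(robot.read_state()["force"])
    print("favg",np.mean(F,0).round(2),"sd",np.std(F,0).round(2))
E
python3 -c "
from h import *
favg()
c,T=wrist('w12');s=robot.read_camera('scene');cv2.imwrite('pics/sc12.png',s['image'])
a=s['image'][150:235,245:330].max(2);np.set_printoptions(linewidth=400)
print(a[10:75:2,5:80:2])
"
```

```text
favg [-0.25 -0.19  0.01] sd [0.43 0.37 0.51]
[[161 161 161 ...  76  98  99]
 [160 161 160 ...  81 102 104]
 [159 160 161 ...  86 103 105]
 ...
 [118 134 152 ... 105 105 106]
 [148 160 163 ... 105 106 106]
 [141 163 163 ... 106 103 107]]
```

```bash
python3 -m inch '[[[0,0,0.1,0,0,0,1],[0,0,0.1,0,0,0,1]]]'; python3 -m inch '[[[0,0,0.1,0,0,0,1]]]'; python3 -m inch '[[[0,0,0.1,0,0,0,1]]]'; python3 -c "
from h import *
theta();favg(4)"
```

```text
t: 30.65
tool_pos: [0.4844, -0.0162, 0.0866]
orientation: [0.055, 3.141, -0.0]
force: [-5.3, -0.8, 11.3]
opening: 0.0007
t: 30.75
tool_pos: [0.4844, -0.0162, 0.0862]
orientation: [-0.055, -3.141, 0.0]
force: [-7.9, 1.0, 16.7]
opening: 0.0006
t: 30.85
tool_pos: [0.4844, -0.0162, 0.0859]
orientation: [0.055, 3.141, -0.0]
force: [-11.0, 1.4, 23.8]
opening: 0.0002
dark theta [0.0, 0.02, 0.04, 0.06, 0.08, 0.1, 0.12, 0.14] mid 0.07
favg [-10.27   1.39  19.14] sd [0.32 0.27 0.36]
```

Contact turned abruptly stiff at a clamp angle of about 0.07: the force went from ~0 to 19 N held for 0.2 s, peaking at 24 N. That is the stop. Now I back off gently.

```bash
python3 -m inch '[[[0,0,-0.1,0,0,0,1],[0,0,-0.1,0,0,0,1],[0,0,-0.2,0,0,0,1],[0,0,-0.5,0,0,0,1],[0,0,0,0,0,0,1]]]'; python3 -c "
from h import *
theta();favg(4)"; python3 -m inch '[[[0,0,-1,0,0,0,1],[0,0,-2,0,0,0,1],[0,0,-3,0,0,0,1],[0,0,-3,0,0,0,1],[0,0,0,0,0,0,1]]]'; python3 -c "
from h import *
theta();favg(4)"
```

```text
t: 31.6
tool_pos: [0.4849, -0.0162, 0.0937]
orientation: [0.055, 3.14, -0.0]
force: [0.7, -0.0, 0.6]
opening: 0.0004
dark theta [0.02, 0.04, 0.06, 0.08, 0.1, 0.12, 0.14] mid 0.08
favg [ 0.17 -0.03 -0.1 ] sd [0.34 0.48 0.62]
t: 32.35
tool_pos: [0.4873, -0.0166, 0.1888]
orientation: [0.055, 3.133, -0.002]
force: [0.7, 0.4, 0.2]
opening: 0.0004
dark theta [0.02, 0.04, 0.06, 0.08, 0.1, 0.12, 0.14] mid 0.08
favg [ 0.25  0.08 -0.43] sd [0.06 0.61 0.36]
```

Run:
```python
from h import *
s=robot.read_camera("scene");cv2.imwrite("pics/sc13.png",s["image"])
a=np.radians(-2.2);ex=np.array([np.cos(a),np.sin(a),0]);ey=np.array([-ex[1],ex[0],0]);o=np.array([.566,-.019,0])
zs=np.arange(.046,.1,.003);print("z",(zs*1000).astype(int).tolist())
old=cv2.imread("pics/sc10.png")
for x in(-.014,-.007,0,.007,.014):
    P=np.array([o+ex*x+ey*.015+[0,0,z] for z in zs])
    p=cv2.projectPoints(P,cv2.Rodrigues(np.array(s["R"]))[0],np.array(s["t"]),s["K"],np.array(s["distortion"]))[0][:,0].astype(np.float32)
    for n,im in(("before",old),("now",s["image"])):
        print(x,n,cv2.remap(im.max(2).astype(np.float32),p[None],None,cv2.INTER_LINEAR)[0].astype(int).tolist())
```

```text
z [46, 49, 52, 55, 58, 61, 64, 67, 70, 73, 76, 79, 82, 85, 88, 91, 94, 97]
-0.014 before [69, 65, 61, 59, 59, 59, 59, 59, 58, 59, 59, 59, 60, 62, 64, 69, 72, 75]
-0.014 now [87, 68, 59, 56, 55, 54, 54, 55, 56, 55, 54, 55, 57, 59, 64, 69, 76, 83]
-0.007 before [68, 64, 61, 57, 57, 58, 58, 58, 60, 59, 59, 58, 58, 60, 64, 68, 70, 66]
-0.007 now [95, 78, 62, 54, 53, 54, 53, 53, 56, 53, 55, 55, 56, 55, 50, 49, 46, 48]
0 before [67, 64, 60, 57, 55, 55, 57, 57, 58, 58, 56, 58, 59, 58, 62, 66, 67, 64]
0 now [97, 80, 67, 58, 53, 53, 53, 54, 53, 52, 53, 54, 54, 52, 49, 45, 41, 39]
0.007 before [70, 63, 60, 56, 55, 56, 56, 54, 55, 58, 58, 58, 58, 59, 63, 67, 67, 65]
0.007 now [100, 83, 66, 57, 53, 53, 52, 52, 53, 54, 52, 54, 55, 51, 50, 45, 41, 39]
0.014 before [80, 69, 62, 59, 56, 56, 55, 55, 55, 55, 56, 56, 57, 59, 62, 64, 65, 63]
0.014 now [101, 86, 72, 59, 55, 54, 54, 53, 52, 53, 52, 55, 55, 53, 50, 46, 42, 41]
```

Run:
```python
from h import *
np.set_printoptions(linewidth=300)
s=robot.read_camera("scene");n=s["image"]
a=np.radians(-2.2);ex=np.array([np.cos(a),np.sin(a),0]);ey=np.array([-ex[1],ex[0],0]);o=np.array([.566,-.019,0])
P=np.array([o+ex*-.02+ey*.015+[0,0,z] for z in(.088,.08,.05)]+[o+ex*-.02-ey*.015+[0,0,.088]])
p=cv2.projectPoints(P,cv2.Rodrigues(np.array(s["R"]))[0],np.array(s["t"]),s["K"],np.array(s["distortion"]))[0][:,0];print(p.round(1).tolist())
u,v=p[0].round().astype(int)
for nm in("sc10","sc13"):
    print(nm,"rows",v-10,"cols",u-14);print(cv2.imread(f"pics/{nm}.png")[v-10:v+22,u-14:u+9].max(2))
```

```text
[[294.0, 190.9], [293.9, 193.2], [293.4, 201.6], [285.3, 182.3]]
sc10 rows 181 cols 280
[[164 164 163 161 159 158 157 158 160 160 161 164 163 166 164 164 164 164 163 166 165 163 164]
 [164 163 159 155 146 138 140 143 145 149 157 162 163 166 164 164 163 162 163 164 166 164 165]
 [160 156 148 135 122 110 112 115 121 130 146 157 160 164 164 163 163 163 165 163 164 164 165]
 [152 143 125 107  92  83  84  85  95 109 129 146 156 162 164 164 163 163 163 164 164 165 165]
 [131 116  97  82  68  64  63  71  80  92 108 129 145 157 162 163 163 164 164 164 163 165 164]
 [101  84  72  59  54  50  55  57  70  79  92 110 130 147 158 163 162 163 165 163 165 164 164]
 [ 77  62  54  48  46  47  46  50  60  71  82  93 108 130 146 157 161 166 165 163 164 164 164]
 [ 58  48  49  46  44  45  45  49  51  58  68  79  91 109 129 146 157 162 164 164 163 163 165]
 [ 47  43  45  43  41  43  44  45  47  53  63  71  80  91 109 128 146 157 162 161 163 164 163]
 [ 46  44  41  43  43  42  45  46  51  55  65  72  73  80  95 111 129 146 157 163 164 165 165]
 [ 41  44  42  38  42  45  49  53  57  65  67  70  72  75  87 
[... 4392 characters left out ...]
4 129 132 135 139 138 133 125 112]
 [ 50  55  54  51  56  64  71  86  95 109 114 122 125 127 130 133 137 137 134 128 118 106  93]
 [ 50  55  56  62  68  83  93 104 111 122 125 129 132 134 136 137 136 132 125 110  97  87  79]
 [ 57  59  66  78  90 104 112 118 122 128 133 138 138 137 137 134 128 116 107  92  84  76  75]
 [ 61  76  89 100 110 118 123 126 131 135 137 143 139 136 129 118 107  95  88  80  78  78  78]
 [ 81  96 107 116 120 126 128 132 136 139 141 139 133 126 112  98  88  82  79  76  76  76  77]
 [105 113 118 122 127 132 136 137 139 136 134 127 120 107  94  84  79  78  77  73  78  78  78]
 [120 122 128 130 134 137 139 139 138 130 119 108  96  88  81  76  79  77  74  77  77  76  77]]
```

The image patches agree: the cartridge's top corner moved down about 3 px (roughly 9–10 mm) between before and after, and the clamp stands at about 0.08. That fits the sharp force rise as the stop. The arm is clear, so I hand in.

```bash
python3 -m inch '[[[0,0,-1.5,0,0,0,1],[0,0,-1.5,0,0,0,1],[0,0,0,0,0,0,1],[0,0,0,0,0,0,1],[0,0,0,0,0,0,1]]]'; python3 -c "
from h import *
theta();print(robot.close_job())"
```

```text
t: 33.2
tool_pos: [0.4843, -0.0162, 0.2129]
orientation: [-0.055, -3.141, -0.0]
force: [-1.1, -0.0, 0.1]
opening: 0.0005
dark theta [0.02, 0.04, 0.06, 0.08, 0.1, 0.12, 0.14] mid 0.08
the job is handed in; nothing more can be done
None
```

I stood the cartridge in the pocket and released it, then closed the clamp and pressed its bar until the cartridge hit the stop. The job was handed in at about 33 s; no verdict is reported.

- **Placing:** the seat was touched with only about 1 to 3 N, and a view after release showed the cartridge seated with the clamp still open.
- **Closing the clamp:** my first pass went over the bar without catching it, and the first press came down just in front of it. Both were repeated and then worked.
- **Pressing:** the force rose sharply to about 19 N on the bar and held for about 0.2 s. It peaked at 23.8 N, higher than the 11 N I aimed for and close to the 25 N cracking limit. At 2.3 times, the nose force would be about 44 N held and 55 N at peak, by calculation only.
- **Last checks:** after I backed off, the clamp read about 0.08 rad (limit 0.12), and the scene image put the cartridge about 9 to 10 mm lower, good to a few mm. The arm was clear and reading near zero force.

**What disagreed or went unchecked:**
- An earlier brightness profile of the cartridge's side suggested it had not moved. I trusted the corner shift instead, because it fits the clamp angle and the sharp force rise.
- Between first contact and the stop I read only 0 to 2 N in the pauses, less than the 3 to 5 N expected.
- The shut fingertips seemed to touch about 2 cm above the reported tool point. I did not find out why.
- I did not measure the jar, core or loupe again; no move took the arm near them.

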